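Start-up check of the latching stop on a sample carousel's control box

ROBOT

A 7-joint arm with a two-finger parallel gripper is mounted at the origin on the work surface. World frame = base frame: x ahead of the robot, y to its left, z up, the work surface at z = 0. Lengths are in m, angles in rad, forces in N, time in s.
With the tool pointing down it reaches from about 0.425 to 0.875 m from the base axis. Payload 4.7 kg.
Tool frame: the origin (TCP) lies between the finger pads; the fingertips stand 22 mm ahead of it and the grasp point (between the pads) lies 3 mm ahead of it (manip.tip_extent is the distance from the TCP to the fingertips, in m); z points along the fingers, y is the line along which they close (so a half turn about z gives the same grasp; the last joint's range is limited). The gripper opens to 85 mm and grips with 20 to 120 N. Pads are 22 mm wide; open, the fingers measure 114 mm over their backs; the gripper's body (76 mm by 85 mm) begins 54 mm behind the grasp point. The pads swing forward as they close: fully open they stand 13 mm farther back than shut.
Start: joints at [1.174, 0.321, -0.07, 1.45, 0.023, 1.371, -0.057], TCP at [0.26, -0.596, 0.253] pointing down, gripper open.
Joint ranges: [-2.86, 2.86], [-0.3, 2.09], [-1.38, 1.24], [0.06, 2.45], [-1.56, 4.7], [0.09, 2.05], [-2.69, 2.69]. Speed limits (rad/s): [2.57, 2.57, 3.14, 3.14, 3.14, 3.14, 3.14].

INTERFACE

Orientations are given as a 3x3 rotation matrix whose columns are the frame's x, y, z axes.
In Python, from cell import manip gives the robot as it stands.
- The arm moves only by the tool servo_tool, never from a script. Its arguments are lists of equal length, an entry for each row: "travel": the shift along the world's x, y, z in m, a list of three; "spin": the turn about the world's z in rad. In form: {"travel": [[dx, dy, dz], ...], "spin": [spin, ...]}. A call has 1 to 12 rows; each row shifts and turns the commanded pose from where the row before left it; what a row does not reach is not made up. A row lasts 1/12 s, in which the tool goes at most 41.7 mm and 7.16 degrees, less where a joint would pass 70% of its speed; a pose out of reach is approached as far as the arm can. A call with a gripper value outside its range is refused whole. "gripper" is the closure, from -1 (fully open) to 1 (shut), set as the call begins (left out, the last holds). The fingers move at their own pace and stop on an object; "force" is the grip in N (left out, the last holds). Time passes only in rows, so rows that do not move let the fingers close. It gives the time, the measured TCP pose, the force, the opening and the grip force at its end, in the units of the state.
- manip.get_obs(): the state, without advancing time (a new reading comes with each control period).
- manip.get_image(name): name is "side" or "top" or "wrist"; returns a dict with "img" (384x512x3 uint8, red, green, blue), "fovy" (degrees; the focal length in pixels is half the picture's height over the tangent of half this angle, whatever the lens; pixels are square), "cx", "cy" (the principal point, pixels), "dist_coeffs" ([k1, k2, p1, p2, k3] as OpenCV has them; the pictures are not rectified), "R" (3x3) and "t" (3): a world point X has camera coordinates R X + t. Camera axes: x right, y down, z forward; pixel columns grow to the right and rows downward; lengths in m; the calibration is good to about 2 mm. A picture is of the moment at which its call begins. There is no depth.
- manip.hand_in(): hands the job in; it is judged then, once.
The state is a dict: "t": time; "joints": joint angles; "joint_vel": joint speeds; "joint_efforts": joint torques, N m; "ee_pos": TCP position; "ee_rot": TCP orientation; "ft_force": force on the tool from outside, world axes, zero at the start; "ft_torque": the same for the moment, N m; "gripper_width": opening from 0.0 (shut) to 1.0 (fully open); "finger_force": force on a finger pad.
Only numpy, scipy, OpenCV 4.12 (cv2) and the standard library are available. Lean on these libraries where they do the work, as an engineer would, in place of code of your own. Each camera call takes 0.05 s, during which the arm holds its last target. There are 200 camera calls.

TASK

Carry out the start-up check of the mushroom stop on the sample carousel's control box, with the fingertips only: press the wide mushroom head fully in and come off it, so that it is seen to stay latched down, then twist it clockwise (seen from above) until the latch lets go and the head springs all the way back up. Once it is up, press the small round reset button fully in and let it come back out, then move clear. Do not press reset while the stop is in, leave the selector switch at its setting, and do not lift, shift or tip anything else on the bench.

Things in the scene. Friction and masses are not known exactly. Their poses are not given: they have to be found in the camera images.
- station: Control box: grey enclosure fixed to the bench, 92 (own x) x 240 (own y) x 62 mm high, flat lid facing up. Origin at the centre of its underside; z up. Three controls stand in a row on its lid, at -74, 0 and +74 mm along its own y; which place carries the mushroom stop, the reset button and the selector varies.
- stop_unit: The mushroom stop with its fixed base and guard collar (72 mm outer, 62 mm inner diameter; rim 24 mm above the lid, 86 mm above the bench); the moving head stands in it, above the rim when up; latched, its edge lies inside the collar with no room for fingers beside it, so only its face can be reached. Origin on its vertical axis at lid height.
- stop_top (a point): Centre of the mushroom head's top, moving with it: a flat disc of 56 mm diameter with three raised radial grip ribs, 3 mm high, 6 mm wide, from 5 to 21 mm off the axis, 120 degrees apart. The point is level with the rib tops: 97.5 mm above the bench when up, 91 mm latched, 88 mm at full press.
- stop_press (a joint): How far the mushroom head is pressed in (m): 0 up, about 0.0067 latched, 0.0095 full press (hard stop). A spring pushes it up with 3 N at 0, 6 N at full press; riding over the latch takes about 6 N. Pressed past about 0.008 it latches and stays down when let go.
- stop_turn (a joint): Twist of the mushroom head, clockwise from above (rad): 0 at rest, 1.05 end stop; a light spring (0.006 to 0.027 N m) turns it back. Past about 0.7 the latch is free and the head rises once nothing holds it down; turned back before it has risen, it latches again. Shut fingertips resting on the ribs with about 5 N carry it round by friction.
- reset_base: The reset button with its fixed ring, 44 mm diameter and 12 mm high. Origin on its vertical axis at lid height.
- reset_top (a point): Centre of the top face of the reset button: a small round flat-faced button, 28 mm diameter, in a plain round ring of 44 mm diameter; the face stands 84 mm above the bench (22 mm above the lid) when out. Moves with the button.
- reset (a joint): How far the reset button is pressed (m): 0 out, 0.006 fully in. It takes 1.5 N to start and 5 N fully in, and springs back.
- selector_tip (a point): White-marked end, on top, of the selector switch's handle: a bar 32 x 9 mm standing on a round base of 44 mm diameter, its top 91 mm above the bench; this point is 15 mm from its axis. Not to be turned.
- vial_a: Bystander: capped amber vial, 23 mm diameter, 45 mm tall, standing. Origin under its centre.
- vial_b: Bystander: a second vial like vial_a.
- beaker: Bystander: glass beaker, 68 mm diameter, 85 mm tall. Origin under its centre.
- rack: Bystander: microtube rack, 116 x 80 mm, 47 mm high with its tubes. Origin under its centre.
- bottle: Bystander: capped glass bottle, 60 mm diameter, 125 mm tall. Origin under its centre.
- pipette: Bystander: micropipette lying on the bench, 270 mm long, 32 mm high. Origin under it, its own x along it, tip at +x.
- timer: Bystander: bench timer lying flat, 62 x 72 x 18 mm. Origin under its centre.

How it is judged:
By the outcome, as a careful person would: the job done as asked, in the order asked, and still so for the second after the job is handed in, with the robot touching nothing.
It also fails if it takes over 48 s, if anything falls off the work surface, if the arm or the gripper's body presses on something with over 40 N, if the wrist force passes 120 N, or if a joint passes its speed limit or range.

## Working session

There is one attempt and no reset: what is moved stays moved. The work goes in short steps, Python scripts to look and compute and a tool call to move; the robot and the scene stay as the last step left them, time stands still between calls to the robot, and variables do not carry over. Pictures are saved under pics/ and viewed, at most 10 in all, crops included, and the job is handed in when it is done.

Besides the shell and the picture viewer there is one more tool, called as name([rows], argument=value, ...), one row to a line, values as JSON. servo_tool: Moves the arm, as the interface text tells. Its arguments: {"type":"object","properties":{"travel":{"type":"array"},"spin":{"type":"array"},"gripper":{"type":"number"},"force":{"type":"number"}},"required":["travel","spin"]}

```bash
mkdir -p pics
cat > h.py <<'E'
import numpy as np,cv2
from cell import manip
def K(c):
    f=c["img"].shape[0]/2/np.tan(np.radians(c["fovy"])/2)
    return np.array([[f,0,c["cx"]],[0,f,c["cy"]],[0,0,1]])
def ray(c,uv,z):
    n=cv2.undistortPoints(np.array([[uv]],float),K(c),np.array(c["dist_coeffs"],float))[0,0]
    R=np.array(c["R"]);t=np.array(c["t"]);o=-R.T@t;d=R.T@np.array([n[0],n[1],1])
    return o+d*(z-o[2])/d[2]
def snap(n,f):
    c=manip.get_image(n);np.save(f"pics/{f}.npy",c,allow_pickle=True)
    cv2.imwrite(f"pics/{f}.png",c["img"][:,:,::-1]);return c
def load(f): return np.load(f"pics/{f}.npy",allow_pickle=True).item()
E
python3 - <<'E'
from h import *
a=snap("top","top0");b=snap("side","side0")
cv2.imwrite("pics/both.png",cv2.resize(np.vstack([a["img"],b["img"]])[:,:,::-1],(400,600)))
o=manip.get_obs();print(o["ee_pos"],o["ee_rot"],o["t"],manip.tip_extent)
for c in(a,b):print(-np.array(c["R"]).T@c["t"])
E
```

```text
[ 0.25934126 -0.59553374  0.25233086] [[ 9.16808049e-01  3.99327445e-01 -7.70000388e-04]
 [ 3.99328179e-01 -9.16806723e-01  1.56121099e-03]
 [-8.25071389e-05 -1.73881365e-03 -9.99998485e-01]] 0.1 0.022
[0.52925998 0.06962495 1.00592086]
[0.42266866 0.64015193 0.69067461]
```

View pics/top0.png

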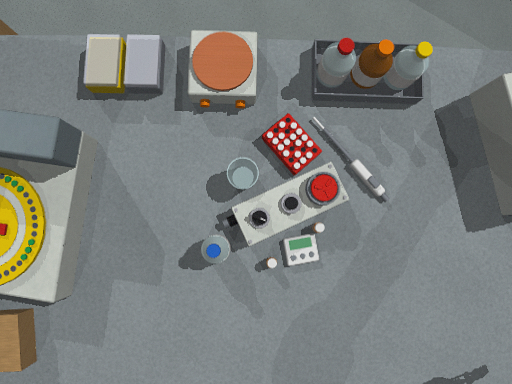

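View pics/side0.png

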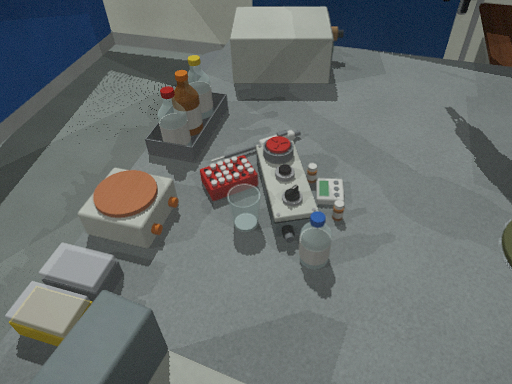

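The stop is the red head at (323,187) in the top picture. The middle control at (291,204) looks like reset, and the one at (259,218) like the selector, next to the cable end of the box.

Run:
```python
from h import *
c=load("top0");I=c["img"].astype(int)
m=((I[...,0]>120)&(I[...,1]<70)&(I[...,2]<70)).astype(np.uint8)
n,l,s,ce=cv2.connectedComponentsWithStats(m)
for i in range(1,n):
    if s[i,4]>60: print(s[i],ce[i],ray(c,ce[i],.095))
print("reset",ray(c,(291,204),.084),"sel",ray(c,(259,218),.085))
d=load("side0");print("side stop",ray(d,(278,144),.096),"reset",ray(d,(285,170),.084))
for n_,p,z in[("beaker",(242,174),.05),("bottle",(213,250),.12),("timer",(300,250),.018),("vial",(319,228),.045),("vial",(271,263),.045),("rack",(291,143),.047)]:print(n_,ray(c,p,z))
crop=cv2.resize(c["img"][140:280,190:400,::-1],(798,532),interpolation=cv2.INTER_CUBIC);cv2.imwrite("pics/crop0.png",crop)
```

```text
[339  38  16  14 176] [346.30113636  44.60795455] [ 0.92391606 -0.13652183  0.095     ]
[263 113  59  61 795] [292.53081761 143.54716981] [ 0.70280333 -0.02235917  0.095     ]
[311 174  27  27 548] [323.85218978 187.37773723] [ 0.61248762 -0.08893598  0.095     ]
reset [ 0.57698561 -0.0221605   0.084     ] sel [0.54632143 0.04401412 0.085     ]
side stop [ 0.60892921 -0.08433618  0.096     ] reset [ 0.57528145 -0.01608318  0.084     ]
beaker [0.64137606 0.08203292 0.05      ]
bottle [0.48019197 0.13478165 0.12      ]
timer [ 0.47859931 -0.0504938   0.018     ]
vial [ 0.52822935 -0.08791571  0.045     ]
vial [0.45093962 0.01494543 0.045     ]
rack [ 0.71307325 -0.02381247  0.047     ]
```

View pics/crop0.png

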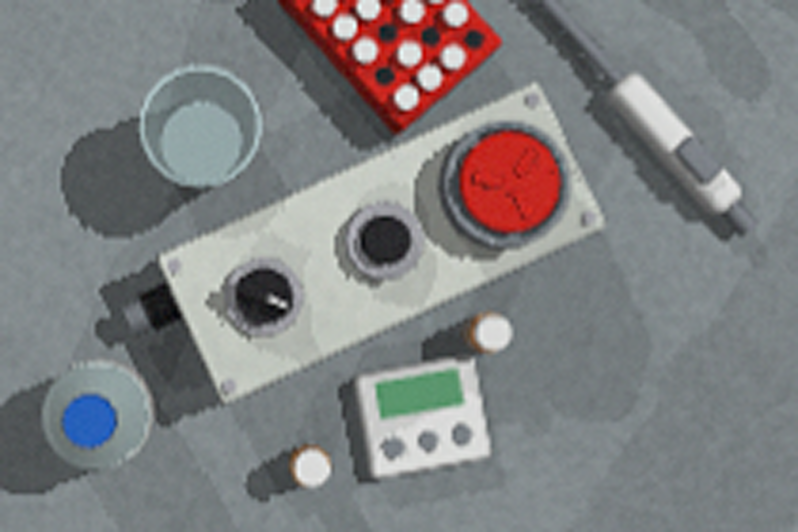

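The picture shows the box, with the stop at the far right under its collar. Reset is a plain round button in the middle, and the selector is the one with the white mark. The ribs are visible on the stop head. I'll move above the stop with the fingers shut.

servo_tool([
  [0.019,0.028,0],
  [0.019,0.028,0],
  [0.019,0.028,0],
  [0.019,0.028,0],
  [0.019,0.028,0],
  [0.019,0.028,0],
  [0.019,0.028,0],
  [0.019,0.028,0],
  [0.019,0.028,0],
  [0.019,0.028,0],
  [0.019,0.028,0],
  [0.019,0.028,0],
], spin=[0,0,0,0,0,0,0,0,0,0,0,0], gripper=1, force=40)

```text
t: 1.1
ee_pos: [0.488, -0.2584, 0.253]
ee_rot: [[0.917, 0.399, -0.001], [0.399, -0.917, -0.0], [-0.001, -0.0, -1.0]]
ft_force: [0.3, -0.3, -0.6]
gripper_width: 0.0
finger_force: 0.0
```

servo_tool([
  [0.018,0.028,-0.01],
  [0.018,0.028,-0.01],
  [0.018,0.028,-0.01],
  [0.018,0.028,-0.01],
  [0.018,0.028,-0.01],
  [0.018,0.028,-0.01],
  [0,0,0],
  [0,0,0],
  [0,0,0],
], spin=[0,0,0,0,0,0,0,0,0])

```text
t: 1.85
ee_pos: [0.5951, -0.0926, 0.1929]
ee_rot: [[0.917, 0.399, -0.001], [0.399, -0.917, -0.001], [-0.001, 0.0, -1.0]]
ft_force: [-0.8, 0.5, 0.2]
gripper_width: -0.002
finger_force: 0.0
```

Run:
```python
from h import *
o=manip.get_obs();print(o["t"],o["ee_pos"],o["ee_rot"],o["joints"],o["ft_force"],o["gripper_width"])
w=snap("wrist","w1");I=w["img"].astype(int)
m=((I[...,0]>110)&(I[...,1]<70)&(I[...,2]<70)).astype(np.uint8)
n,l,s,ce=cv2.connectedComponentsWithStats(m)
for i in range(1,n):
    if s[i,4]>300:
        p=cv2.convexHull(np.argwhere(l==i)[:,::-1].astype(np.int32));(e,ax,an)=cv2.fitEllipse(p)
        print(s[i],e,ax,ray(w,e,.0945))
```

```text
1.85 [ 0.59514367 -0.09257453  0.19287986] [[ 9.16812413e-01  3.99316168e-01 -1.26355738e-03]
 [ 3.99315669e-01 -9.16813281e-01 -6.36667059e-04]
 [-1.41267764e-03  7.91460011e-05 -9.99998999e-01]] [ 0.50106982  0.29149889 -0.46702573  1.64011008  0.13779743  1.24386314
 -1.15354336] [-0.83014931  0.47529315  0.22137139] -0.0017807488404340832
[ 191    0  126   94 4592] (252.42665100097656, 26.326095581054688) (106.64368438720703, 213.51356506347656) [ 0.69308042 -0.04446754  0.0945    ]
[ 229  133   81   80 5061] (268.647705078125, 172.99191284179688) (79.4466323852539, 81.14949035644531) [ 0.61259198 -0.09088519  0.0945    ]
```

View pics/w1.png

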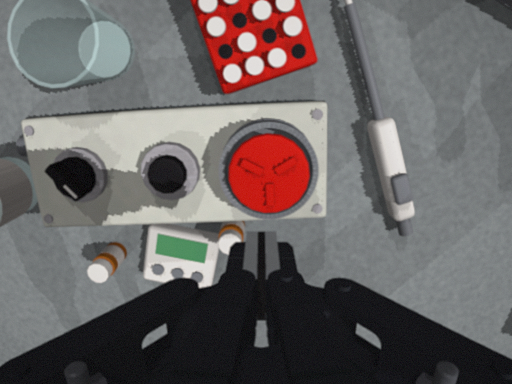

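The wrist view shows the stop centred at (269,173) with three ribs, reset at (168,174) and the selector at (75,178). I'll go over the stop and bring the tips close.

servo_tool([
  [0.009,0.002,-0.01],
  [0.008,0.001,-0.016],
  [0,0,-0.016],
  [0,0,-0.016],
  [0,0,-0.008],
  [0,0,0],
  [0,0,0],
], spin=[0.1,0.1,0.1,0.1,0.1,0,0])

```text
t: 2.48
ee_pos: [0.6121, -0.0908, 0.1274]
ee_rot: [[0.617, 0.787, -0.0], [0.787, -0.617, -0.001], [-0.001, 0.0, -1.0]]
ft_force: [0.3, 0.2, 0.5]
gripper_width: -0.002
finger_force: 0.0
```

Run:
```python
from h import *
w=load("w1");print("reset",ray(w,(167,175),.084))
I=w["img"];g=cv2.cvtColor(I,cv2.COLOR_RGB2GRAY);m=(g<45).astype(np.uint8);m[:,:140]=0;m[210:]=0;m[:,200:]=0;m[:145]=0
n,l,s,ce=cv2.connectedComponentsWithStats(m)
for i in range(1,n):
    if s[i,4]>100:print(s[i],ce[i],ray(w,ce[i],.084))
o=manip.get_obs();print(o["ee_pos"],o["joints"],o["ft_force"])
```

```text
reset [ 0.58007107 -0.02625761  0.084     ]
[ 148  156   38   37 1115] [166.67802691 173.98295964] [ 0.5806873  -0.02579866  0.084     ]
[ 0.61205679 -0.09084055  0.12742741] [ 0.53237085  0.39428671 -0.52878274  1.66501602  0.21552709  1.14106912
 -0.71877723] [0.29425086 0.20994734 0.51024005]
```

servo_tool([
  [0,0,-0.005],
  [0,0,-0.004],
  [0,0,-0.003],
  [0,0,-0.003],
  [0,0,-0.0025],
  [0,0,0],
  [0,0,0],
  [0,0,0],
], spin=[0,0,0,0,0,0,0,0])

```text
t: 3.15
ee_pos: [0.6133, -0.0896, 0.1107]
ee_rot: [[0.614, 0.79, 0.002], [0.79, -0.614, -0.001], [0.0, 0.002, -1.0]]
ft_force: [0.5, -2.0, 4.8]
gripper_width: -0.002
finger_force: 2.5
```

servo_tool([
  [0,0,-0.001],
  [0,0,-0.001],
  [0,0,0],
  [0,0,0],
], spin=[0,0,0,0])

```text
t: 3.48
ee_pos: [0.6134, -0.0896, 0.1099]
ee_rot: [[0.614, 0.79, 0.002], [0.79, -0.614, -0.002], [-0.0, 0.003, -1.0]]
ft_force: [-2.6, -2.2, 10.5]
gripper_width: 0.002
finger_force: 5.5
```

servo_tool([
  [0,0,0.005],
  [0,0,0.01],
  [-0.006,0,0.02],
  [-0.006,0,0.025],
  [-0.005,0,0.025],
  [0,0,0],
  [0,0,0],
  [0,0,0],
], spin=[0,0,0,0,0,0,0,0])

```text
t: 4.15
ee_pos: [0.595, -0.0886, 0.1923]
ee_rot: [[0.613, 0.79, -0.001], [0.79, -0.613, 0.0], [-0.0, -0.001, -1.0]]
ft_force: [1.0, 0.2, 0.1]
gripper_width: -0.003
finger_force: 0.0
```

Run:
```python
from h import *
o=manip.get_obs();print(o["t"],o["ee_pos"],o["ft_force"])
w=snap("wrist","w2")
```

```text
4.15 [ 0.59504817 -0.08856185  0.19230602] [1.03586994 0.20149104 0.08266378]
```

View pics/w2.png

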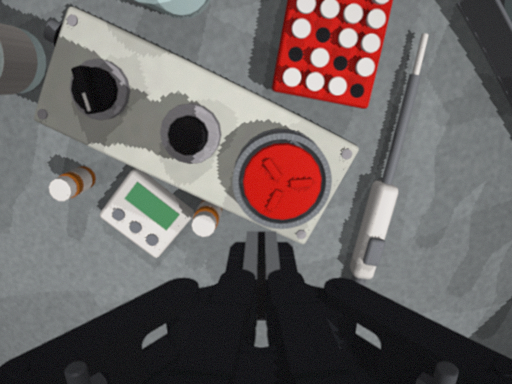

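The head at (284,181) now sits concentric in its collar, which suggests it is latched. Contact height on the way down will confirm it.

Run:
```python
from h import *
for f,z in(("w1",.0945),("w2",.088),("w2",.0945)):
    w=load(f);I=w["img"].astype(int)
    m=((I[...,0]>110)&(I[...,1]<70)&(I[...,2]<70)).astype(np.uint8);m[:125]=0
    p=np.argwhere(m)[:,::-1].astype(np.int32);e,ax,an=cv2.fitEllipse(cv2.convexHull(p))
    P=[ray(w,(e[0]+s*ax[0]/2,e[1]),z) for s in(-1,1)]
    print(f,z,ray(w,e,z),"diam",np.linalg.norm(P[0]-P[1]))
w=load("w2");g=cv2.cvtColor(w["img"],cv2.COLOR_RGB2GRAY);m=(g<45).astype(np.uint8);m[:110]=0;m[165:]=0;m[:,:160]=0;m[:,220:]=0
n,l,s,ce=cv2.connectedComponentsWithStats(m);i=1+s[1:,4].argmax();print("reset",s[i],ce[i],ray(w,ce[i],.084))
```

```text
w1 0.0945 [ 0.57590039 -0.05686646  0.0945    ] diam 0.06966202854571571
w2 0.088 [ 0.56725928 -0.04398497  0.088     ] diam 0.07343424597798075
w2 0.0945 [ 0.56931005 -0.04365337  0.0945    ] diam 0.07131320139236101
reset [ 168  116   39   39 1181] [187.23200677 134.96951736] [ 0.57990367 -0.02457299  0.084     ]
```

servo_tool([
  [0.006,0,-0.02],
  [0.006,0,-0.025],
  [0.005,0,-0.02],
  [0,0,-0.008],
  [0,0,-0.003],
  [0,0,0],
  [0,0,0],
  [0,0,0],
], spin=[0,0,0,0,0,0,0,0])

```text
t: 4.87
ee_pos: [0.6132, -0.089, 0.1182]
ee_rot: [[0.613, 0.79, 0.002], [0.79, -0.613, -0.0], [0.001, 0.002, -1.0]]
ft_force: [-0.3, -0.1, -0.1]
gripper_width: 0.001
finger_force: 0.0
```

No contact with the tips at 96.2 mm, below the up height of 97.5 mm, so the head is latched. Next I'll load the ribs and twist clockwise.

servo_tool([
  [0,0,-0.003],
  [0,0,-0.002],
  [0,0,-0.0015],
  [0,0,0],
  [0,0,0],
  [0,0,0],
], spin=[0,0,0,0,0,0])

```text
t: 5.37
ee_pos: [0.613, -0.0891, 0.1111]
ee_rot: [[0.613, 0.79, 0.001], [0.79, -0.613, -0.0], [0.0, 0.001, -1.0]]
ft_force: [-0.6, -0.7, 5.6]
gripper_width: -0.004
finger_force: 2.5
```

servo_tool([
  [0,0,0],
  [0,0,0],
  [0,0,0],
  [0,0,0],
  [0,0,0],
  [0,0,0],
  [0,0,0],
  [0,0,0],
  [0,0,0],
  [0,0,0],
  [0,0,0],
], spin=[-0.1,-0.1,-0.1,-0.1,-0.1,-0.1,-0.1,-0.1,-0.1,-0.1,0])

```text
t: 6.28
ee_pos: [0.6131, -0.089, 0.111]
ee_rot: [[0.996, -0.091, 0.001], [-0.091, -0.996, -0.001], [0.001, 0.0, -1.0]]
ft_force: [-0.8, 0.3, 5.8]
gripper_width: 0.002
finger_force: 2.5
```

Run:
```python
from h import *
o=manip.get_obs();print(o["ee_pos"],o["ee_rot"][0],o["ft_force"],o["ft_torque"],o["joints"])
```

```text
[ 0.61308628 -0.08903921  0.11097447] [ 0.99581017 -0.09143535  0.00129426] [-0.78435823  0.28763235  5.7640595 ] [-0.05009128  0.01143355 -0.02519927] [ 0.39333483  0.38447979 -0.35792461  1.68405655  0.14866356  1.09845576
 -1.67064078]
```

Twisted by 1.0 rad. I'll lift slowly and hold the turn so the head follows up.

servo_tool([
  [0,0,0.0015],
  [0,0,0.0015],
  [0,0,0.0015],
  [0,0,0.001],
  [0,0,0.001],
  [0,0,0],
], spin=[0,0,0,0,0,0])

```text
t: 6.78
ee_pos: [0.6126, -0.0889, 0.1171]
ee_rot: [[0.996, -0.089, 0.0], [-0.089, -0.996, 0.0], [0.0, -0.0, -1.0]]
ft_force: [0.6, 0.2, 4.0]
gripper_width: -0.001
finger_force: 1.9
```

The head follows up with 4 N on the tips at 95 mm, so it is unlatched. I'll rise fully clear toward reset and look.

servo_tool([
  [0,0,0.0015],
  [0,0,0.0015],
  [0,0,0.003],
  [0,0,0.01],
  [0,0,0.02],
  [-0.016,0.02,0.02],
  [-0.016,0.02,0.02],
  [-0.016,0.02,0],
  [0,0,0],
  [0,0,0],
  [0,0,0],
], spin=[0,0,0,0,0,0,0,0,0,0,0])

```text
t: 7.7
ee_pos: [0.5645, -0.0296, 0.1929]
ee_rot: [[0.996, -0.089, -0.0], [-0.089, -0.996, -0.001], [-0.0, 0.001, -1.0]]
ft_force: [0.3, -0.3, -0.9]
gripper_width: 0.001
finger_force: 0.0
```

Run:
```python
from h import *
o=manip.get_obs();print(o["t"],o["ee_pos"],o["ft_force"])
w=snap("wrist","w3")
```

```text
7.7 [ 0.56447072 -0.02964575  0.19293551] [ 0.32787907 -0.29174967 -0.86002564]
```

View pics/w3.png

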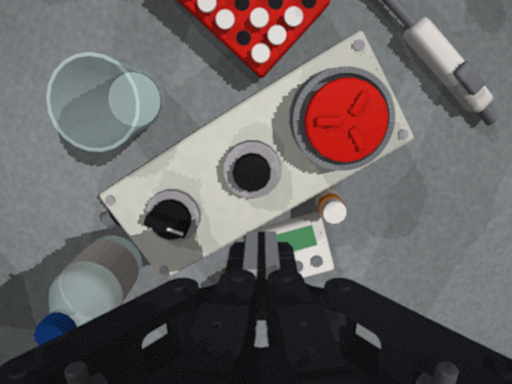

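The head at (347,120) now overlaps the collar's outer edge, as it did when up. Reset is at (251,172). I'll check height numerically.

Run:
```python
from h import *
from itertools import product
def head(f,box):
    I=load(f)["img"].astype(int);x0,y0,x1,y1=box
    m=((I[...,0]>110)&(I[...,1]<70)&(I[...,2]<70)).astype(np.uint8)
    k=np.zeros_like(m);k[y0:y1,x0:x1]=1;m*=k
    n,l,s,ce=cv2.connectedComponentsWithStats(m);i=1+s[1:,4].argmax()
    h=cv2.convexHull(np.argwhere(l==i)[:,::-1].astype(np.int32));e,ax,a=cv2.fitEllipse(h);return e,ax,s[i,4]
w=load("w3")
s1=snap("side","side3")
for f,b in(("w1",(220,125,320,260)),("w2",(230,130,340,240)),("w3",(285,78,400,180)),("side0",(255,125,300,165)),("side3",(255,125,300,165))):
    e,ax,n=head(f,b);print(f,np.round(e,1),np.round(ax,1),n,ray(load(f),e,.0945).round(4))
g=cv2.cvtColor(w["img"],cv2.COLOR_RGB2GRAY);m=(g<45).astype(np.uint8);m[:140]=0;m[205:]=0;m[:,:215]=0;m[:,290:]=0
n,l,s,ce=cv2.connectedComponentsWithStats(m);i=1+s[1:,4].argmax();print("reset",s[i],ray(w,ce[i],.084))
```

```text
w1 [268.6 173. ] [79.4 81.1] 5061 [ 0.6126 -0.0909  0.0945]
w2 [282.  181.2] [75.7 78.5] 4681 [ 0.6128 -0.0882  0.0945]
w3 [346.4 119.3] [81.7 85.8] 5485 [ 0.6124 -0.0907  0.0945]
side0 [277.8 143.6] [15.1 23.4] 277 [ 0.6101 -0.0875  0.0945]
side3 [277.8 143.6] [15.  23.5] 283 [ 0.6102 -0.0875  0.0945]
reset [ 233  154   37   37 1071] [ 0.58024399 -0.02488202  0.084     ]
```

The side view matches the starting one exactly, so the head is fully up. Next I'll press reset.

servo_tool([
  [0.008,0.002,-0.015],
  [0.008,0.002,-0.02],
  [0,0,-0.02],
  [0,0,-0.018],
  [0,0,-0.008],
  [0,0,0],
  [0,0,0],
  [0,0,0],
], spin=[0,0,0,0,0,0,0,0])

```text
t: 8.47
ee_pos: [0.5815, -0.0252, 0.113]
ee_rot: [[0.996, -0.09, 0.002], [-0.09, -0.996, -0.0], [0.002, -0.0, -1.0]]
ft_force: [0.5, -1.2, 0.4]
gripper_width: -0.003
finger_force: 0.0
```

servo_tool([
  [0,0,-0.004],
  [0,0,-0.003],
  [0,0,-0.003],
  [0,0,-0.003],
  [0,0,0],
  [0,0,0],
  [0,0,0],
], spin=[0,0,0,0,0,0,0])

```text
t: 9.05
ee_pos: [0.5814, -0.025, 0.1001]
ee_rot: [[0.996, -0.089, 0.002], [-0.089, -0.996, -0.001], [0.002, 0.0, -1.0]]
ft_force: [0.6, -0.6, 5.9]
gripper_width: 0.0
finger_force: 3.2
```

One more millimetre to be sure of the hard stop, then off and clear.

servo_tool([
  [0,0,-0.001],
  [0,0,-0.001],
  [0,0,0],
  [0,0,0],
], spin=[0,0,0,0])

```text
t: 9.38
ee_pos: [0.5815, -0.0251, 0.0999]
ee_rot: [[0.996, -0.089, 0.002], [-0.089, -0.996, -0.001], [0.002, 0.001, -1.0]]
ft_force: [-5.7, -1.1, 17.0]
gripper_width: -0.003
finger_force: 8.3
```

servo_tool([
  [0,0,0.004],
  [0,0,0.006],
  [0,0,0.02],
  [0,0,0.03],
  [0,0,0.03],
  [0,0,0.03],
  [-0.015,-0.02,0.02],
  [-0.015,-0.02,0.02],
  [0,0,0],
  [0,0,0],
  [0,0,0],
  [0,0,0],
], spin=[0,0,0,0,0,0,0,0,0,0,0,0])

```text
t: 10.38
ee_pos: [0.5502, -0.0638, 0.2556]
ee_rot: [[0.996, -0.088, -0.002], [-0.088, -0.996, 0.001], [-0.002, -0.001, -1.0]]
ft_force: [-0.3, 0.5, -0.3]
gripper_width: -0.001
finger_force: 0.0
```

Run:
```python
from h import *
s=snap("side","side4");w=snap("wrist","w4")
a=load("side0")["img"].astype(int);d=np.abs(s["img"].astype(int)-a).max(2)
cv2.imwrite("pics/fin.png",np.hstack([cv2.resize(s["img"][110:260,180:370,::-1],(380,300)),cv2.resize(w["img"][:,:,::-1],(400,300))]))
print((d[130:225,250:345]>40).sum(),manip.get_obs()["ee_pos"])
```

```text
190 [ 0.55032769 -0.06384611  0.25558249]
```

View pics/fin.png

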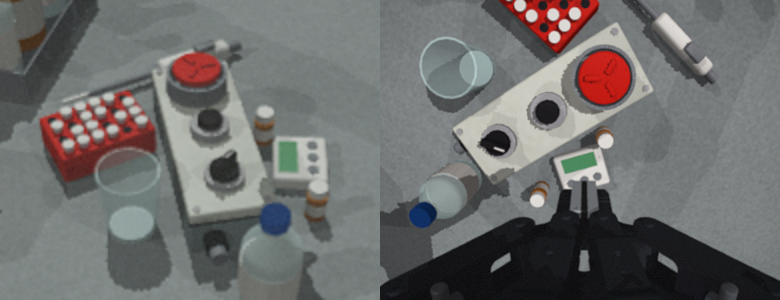

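The stop is up, reset is out, the selector is unchanged and the bystanders are in place. I'll hand it in.

```bash
python3 -c "
from cell import manip
print(manip.hand_in())"
```

```text
the job is handed in; nothing more can be done
None
```

I pressed the mushroom stop fully in, confirmed it stayed latched, and twisted it clockwise until it sprang back up. Then I pressed reset fully in and released it, moved clear, and handed the job in at about 10.5 s with the selector and everything else on the bench unmoved in the final pictures.

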